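Pin the solder reel into its bench stand and shut the keeper

ROBOT

A 6-joint arm with a two-finger parallel gripper is mounted at the origin on the work surface. World frame = base frame: x ahead of the robot, y to its left, z up, the work surface at z = 0. Lengths are in m, angles in degrees, forces in N, time in s.
With the tool pointing down it reaches from about 0.325 to 0.775 m from the base axis. Payload 5.5 kg.
Tool frame: the origin (TCP) lies at the centre of the arm's flange, where the gripper is bolted on; the fingertips stand 182 mm ahead of it and the grasp point (between the pads) lies 163 mm ahead of it; z points along the fingers, y is the line along which they close (so a half turn about z gives the same grasp; the last joint's range is limited). The gripper opens to 88 mm and grips with 3 to 60 N. Pads are 20 mm wide; open, the fingers measure 115 mm over their backs; the gripper's body (75 mm by 178 mm) begins 61 mm behind the grasp point.
Start: joints at [69.402, 5.22, 70.514, -0, 104.267, -3.249], TCP at [0.179, 0.573, 0.405] pointing down, gripper open.
Joint ranges: [-164.24, 164.24], [-49.07, 125.15], [9.68, 141.18], [-86.29, 266.29], [3.28, 154.24], [-151.56, 151.56]. Speed limits (degrees/s): [147.25, 147.25, 172.46, 180, 180, 180].

INTERFACE

Orientations are given as [roll, pitch, yaw] about the fixed x, y, z axes, in that order (R = Rz(yaw) Ry(pitch) Rx(roll)).
In Python, from station import r gives the robot as it stands. The module is installed in compiled form; this text tells all that it offers. Calls block until the motion is done:
- r.reach(position, orientation): joint-space move of the TCP to a pose.
- r.servo_line(position, rotation=None, speed=0.15): straight line of the TCP; rotation=None keeps the orientation; speed is the mean speed in m/s.
- r.move_joints(angles): joint-space move.
- r.let_go() and r.grab(squeeze=None): open the fingers fully, or close them until they stop; squeeze is the grip in N (None keeps the last).
- r.wait(seconds).
- r.inverse_kinematics(position, orientation): joint angles nearest the present ones, or None.
- r.sense(): the state.
- r.snapshot(name): name is "side" or "top"; returns a dict with "frame" (420x560x3 uint8, red, green, blue), "fx", "fy", "cx", "cy" (pixels), "dist_coeffs" ([k1, k2, p1, p2, k3] as OpenCV has them; the pictures are not rectified), "R" (3x3) and "t" (3): a world point X has camera coordinates R X + t. Camera axes: x right, y down, z forward; pixel columns grow to the right and rows downward; lengths in m; the calibration is good to about 2 mm. A picture is of the moment at which its call begins. There is no depth.
A pose or a line that the arm cannot do raises r.IKError and nothing moves.
- r.hand_in(): hands the job in; it is judged then, once.
The state is a dict: "clock": time; "joints": joint angles; "joint_vel": joint speeds; "joint_torque": joint torques, N m; "tcp_pos": TCP position; "orientation": TCP orientation; "contact_force": force on the tool from outside, world axes, zero at the start; "torque": the same for the moment, N m; "opening": finger opening in m; "gripper_force": force on a finger pad.
Only numpy, scipy, OpenCV 4.12 (cv2) and the standard library are available. Lean on these libraries where they do the work, as an engineer would, in place of code of your own. Each camera call takes 0.05 s, during which the arm holds its last target. There are 200 camera calls.

TASK

A reel of solder is waiting in the cradle of its bench stand. Take the longer of the two headed steel axles, slide it through the near side plate, the reel's bore and the far side plate until its head is fully home against the side plate, then slide the keeper fully shut behind the head and let go. Leave the shorter axle lying where it is.

Things in the scene. Friction and masses are not known exactly. Their poses are not given: they have to be found in the camera images.
- stand: Fixed reel stand, grey base 150 x 200 x 12 mm (x, y, z). Origin: centre of its underside, on the bench; y along the axle's line, the axle goes in from the +y side towards -y. An aluminium frame on it has two upright side plates, 50 mm wide, 8 mm thick, tops 100 mm above the bench, outer faces at y = +48 and -48 mm, one through hole in each. A 14 mm high keeper rail runs along x on the +y side.
- near_mouth (a point): Nominal mouth of the hole on the +y plate's outer face (stand x = 0, y = 48, z = 75 mm). Holes are 13.5 mm across, chamfered 1 mm, in the middle of the plates' width. The frame is screwed on through slots: both real holes lie together anywhere from 13 mm towards -x to 13 mm towards +x of this point. Height and y are exact; this shift is not reported and must be felt or seen.
- reel_mid (a point): Centre of the loose solder reel: grey drum with black end flanges, 70 mm across, 72 mm long, bore 36 mm right through, axis along the stand's y, about 0.35 kg. It lies on two round bars of the stand, between the side plates, its centre at stand x = 0 and 73 mm above the bench, and is to stay there.
- axle: Long steel axle, loose. Origin: on its axis at the underside of its head. Head 26 mm across, y = 0 to +10 mm; shank 12 mm across, y = 0 to -125 mm, end tapered to 9 mm over the last 2.5 mm. About 0.15 kg, balance point y = -45. Starts level, axis 45 mm above the bench, on a wooden rest with two posts (y = -33 to -41 and -101 to -109 mm, 30 mm wide, 45 mm high); free elsewhere along the shank.
- axle_tip (a point): Centre of the long axle's free end, 125 mm from the underside of the head.
- short_axle: Shorter spare axle, alike but for its 80 mm shank; origin and axes as for the long axle. It lies on its own rest next to the long one, either nearer the robot or farther. Not to be used or moved.
- keeper (a joint): Keeper, a steel slide on the stand's rail: q metres along the stand's +x, 0 = fully shut, 0.12 = fully open; starts at 0.10 to 0.115, moves with about 2 N and stays where left. Its upright blocking plate is 36 mm wide, centred at stand x = q, y = 62 to 68 mm, 88 mm high. Shut, it stands 4 mm behind a fully home axle head; a head farther out blocks it.
- keeper_post (a point): Point on the axis of the keeper's upright black round grip post, 55 mm above the bench; post 14 mm across, 26 to 68 mm above the bench, at stand x = q, y = 100 mm. It moves with the keeper. The slide below it is 26 mm high.
Mind the look-alikes: they are no part of the job. Leave any green look-alike of the part that bears reel_mid alone.

How it is judged (in metres and radians):
On the way:
1. the long axle is fully home through both side plates and the reel, the keeper still open (y of axle in the frame of stand between 0.044 and 0.0525 m and x of axle in the frame of stand between -0.016 and 0.016 m and z of axle in the frame of stand between 0.07 and 0.08 m and x of axle_tip in the frame of stand between -0.016 and 0.016 m and z of axle_tip in the frame of stand between 0.07 and 0.08 m and x of reel_mid in the frame of axle between -0.014 and 0.014 m and z of reel_mid in the frame of axle between -0.014 and 0.014 m and value of joint keeper above 0.04 m), for 0.2 s.
At the end, for the whole second after the job is handed in: The long axle lies level through both side plates and the reel's bore, the underside of its head within 4.5 mm of the near side plate; the reel is in its cradle around the axle; the keeper is shut to within 8 mm behind the head; all is at rest and the short axle is within 30 mm of where it lay (y of axle in the frame of stand between 0.044 and 0.0525 m and x of axle in the frame of stand between -0.016 and 0.016 m and z of axle in the frame of stand between 0.07 and 0.08 m and x of axle_tip in the frame of stand between -0.016 and 0.016 m and z of axle_tip in the frame of stand between 0.07 and 0.08 m and x of reel_mid in the frame of axle between -0.014 and 0.014 m and z of reel_mid in the frame of axle between -0.014 and 0.014 m and value of joint keeper below 0.008 m and linear speed of axle below 0.02 m/s and distance of short_axle from where it was at the start of the episode below 0.03 m); the robot touches nothing.
It fails at once if the short axle is moved from its place by more than 30 mm (distance of short_axle from where it was at the start of the episode above 0.03 m).
It also fails if it takes over 72 s, if anything falls off the work surface, if the arm or the gripper's body presses on something with over 40 N, if the wrist force passes 120 N, or if a joint passes its speed limit or range.

## Working session

There is one attempt and no reset: what is moved stays moved. The work goes in short steps, each a Python script; the robot and the scene stay as the last script left them, time stands still between calls to the robot, and variables do not carry over. Pictures are saved under pics/ and viewed, at most 10 in all, crops included, and the job is handed in when it is done.

```bash
mkdir -p pics; python3 - <<'E'
from station import r
import cv2,pickle,numpy as np
for n in("side","top"):
    s=r.snapshot(n); pickle.dump(s,open(n+".pkl","wb")); cv2.imwrite(f"pics/{n}0.png",s["frame"][:,:,::-1])
    print(n,s["fx"],s["fy"],s["cx"],s["cy"],s["dist_coeffs"],np.round(s["R"],3).tolist(),s["t"], -np.array(s["R"]).T@s["t"])
print(r.sense())
E
```

```text
side 411.77688108265426 411.77688108265426 286.5879559829051 208.0952434539142 [-0.0366292  0.         0.         0.         0.       ] [[-0.899, -0.438, 0.006], [-0.334, 0.677, -0.656], [0.283, -0.592, -0.755]] [0.54004184 0.18340072 0.73183701] [0.33984438 0.5453372  0.66931275]
top 540.368311898333 540.368311898333 285.67635155829663 206.90654301395338 [-0.22129599  0.          0.          0.          0.        ] [[0.003, -1.0, 0.009], [-0.993, -0.004, -0.116], [0.116, -0.008, -0.993]] [0.05828243 0.54471325 1.17117945] [0.40443264 0.06995343 1.22609602]
{'clock': 0.1, 'joints': array([ 6.94028977e+01,  5.26020235e+00,  7.05743564e+01, -1.69668402e-03,
        1.04265788e+02, -3.24802322e+00]), 'joint_vel': array([-0.11261633, -0.02224351, -0.06780611,  0.04901176,  0.11296868,
        0.16677515]), 'joint_torque': array([ 3.28997361e-03, -4.47860885e+01, -4.07570207e+01,  7.01395073e-02,
        2.84593098e-02, -1.29599066e-04]), 'tcp_pos': array([0.17893709, 0.57276125, 0.4036111 ]), 'orientation': array([-1.79899721e+02, -4.04304125e-03,  1.62650501e+02]), 'contact_force': array([ 0.81150201, -0.04294186, -0.08610852]), 'torque': array([0.03978703, 0.04265525, 0.01304546]), 'gripper_force': 0.0, 'opening': 0.08806806556121993}
```

View pics/side0.png

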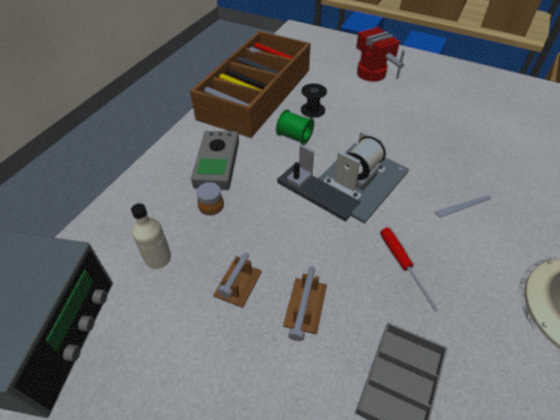

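View pics/top0.png

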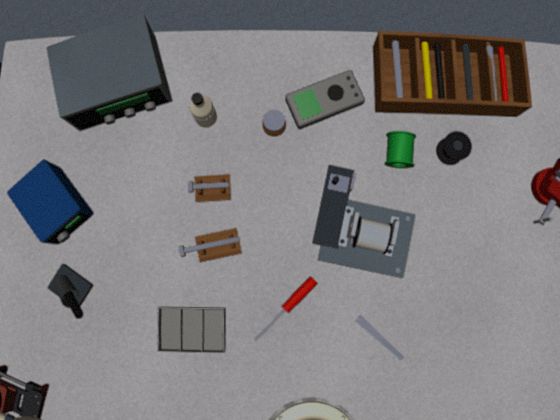

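The top view shows two headed axles. The one at (212,245) is longer and lies nearer the robot. The one at (210,186) is shorter and farther away. The stand is at (365,235) with its white and black reel at (375,234). The green spool at (400,150) is a look-alike. I'll enlarge both views to confirm.

```bash
python3 - <<'E'
import cv2
a=cv2.imread("pics/top0.png")[155:285,170:425]; cv2.imwrite("pics/c1.png",cv2.resize(a,None,fx=3.1,fy=3.1,interpolation=cv2.INTER_CUBIC))
a=cv2.imread("pics/side0.png")[125:345,205:415]; cv2.imwrite("pics/c2.png",cv2.resize(a,None,fx=2.7,fy=2.7,interpolation=cv2.INTER_CUBIC))
E
```

```text
(no output)
```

View pics/c1.png

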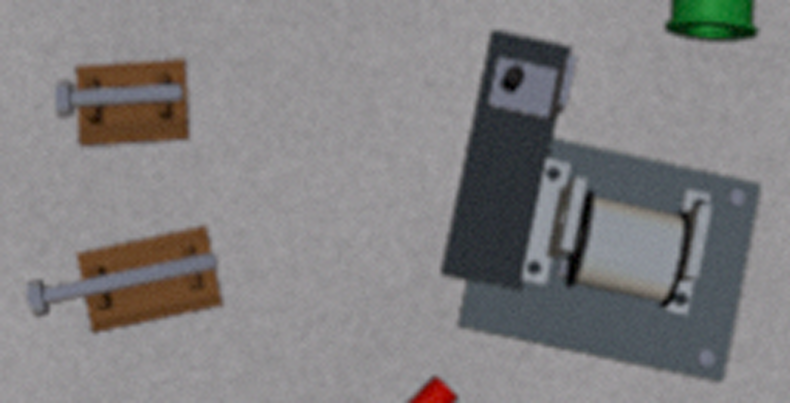

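View pics/c2.png

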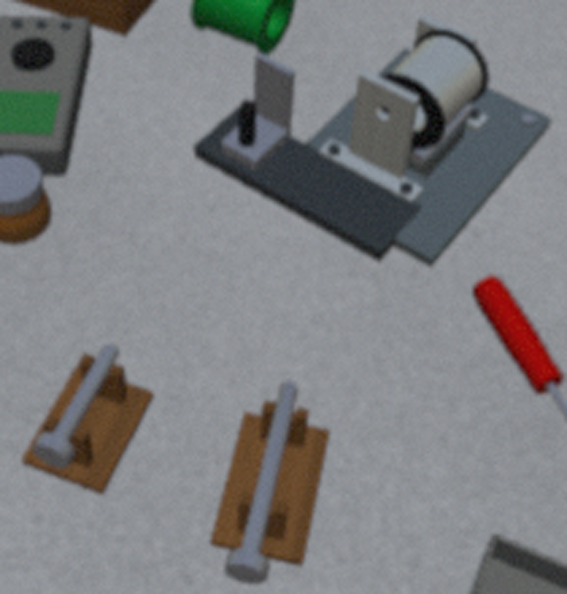

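The crops confirm it. The long axle has its head at c1 (37,297) and its tip at (215,261), and its shank is clearly longer than the one at (65,97)-(182,92). The stand has its rail on the left (+y), with the keeper post at (512,78). In c2 the near-plate hole is visible at about (383,112) and the plate's top corners at (360,76) and (419,95).

```bash
cat > h.py <<'E'
import numpy as np,cv2,pickle
def ray(s,uv):
    K=np.array([[s["fx"],0,s["cx"]],[0,s["fy"],s["cy"]],[0,0,1]])
    p=cv2.undistortPoints(np.array(uv,float).reshape(-1,1,2),K,np.array(s["dist_coeffs"])).reshape(-1,2)
    R=np.array(s["R"]); return -R.T@np.array(s["t"]), np.c_[p,np.ones(len(p))]@R
def onplane(s,uv,p0,n):
    c,d=ray(s,uv); t=((np.array(p0)-c)@n)/(d@n); return c+t[:,None]*d
def onz(s,uv,z): return onplane(s,uv,[0,0,z],np.array([0,0,1.]))
def proj(s,X):
    K=np.array([[s["fx"],0,s["cx"]],[0,s["fy"],s["cy"]],[0,0,1]])
    return cv2.projectPoints(np.array(X,float).reshape(-1,1,3),cv2.Rodrigues(np.array(s["R"]))[0],np.array(s["t"]),K,np.array(s["dist_coeffs"]))[0].reshape(-1,2)
E
python3 - <<'E'
from h import *
T=pickle.load(open("top.pkl","rb"));S=pickle.load(open("side.pkl","rb"))
c1=lambda p:(np.array(p,float)+.5)/3.1-.5+[170,155]
c2=lambda p:(np.array(p,float)+.5)/2.7-.5+[205,125]
def sub(s,uv):
    g=cv2.GaussianBlur(cv2.cvtColor(s["frame"],cv2.COLOR_RGB2GRAY),(3,3),0)
    return cv2.cornerSubPix(g,np.array(uv,np.float32).reshape(-1,1,2),(4,4),(-1,-1),(3,30,.01)).reshape(-1,2)
ct=c1([(760,185),(720,381),(460,326)]); st=sub(T,ct); print("top corners",ct,st)
cs=c2([(550,120),(431,264)]); ss=sub(S,cs); print("side",cs,ss)
P=onz(T,st,.012); Q=onz(S,ss,.012); print("T",P,"\nS",Q, [np.linalg.norm(P[0]-P[1]),np.linalg.norm(P[1]-P[2]),np.linalg.norm(Q[0]-Q[1])])
# corners: T: (+x,-y),(-x,-y),(-x,+y); side: (-x,-y),(-x,+y)
M=np.array([(.075,-.1),(-.075,-.1),(-.075,.1),(-.075,-.1),(-.075,.1)])
def kab(M,W):
    a=M-M.mean(0);b=W-W.mean(0)
    yaw=np.arctan2((a[:,0]*b[:,1]-a[:,1]*b[:,0]).sum(),(a*b).sum())
    R=np.array([[np.cos(yaw),-np.sin(yaw)],[np.sin(yaw),np.cos(yaw)]]);o=W.mean(0)-R@M.mean(0)
    return yaw,R,o,np.linalg.norm(M@R.T+o-W,axis=1)
for nm,m,w in(("top",M[:3],P[:,:2]),("all",M,np.r_[P,Q][:,:2])):
    yaw,R,o,e=kab(m,w);print(nm,np.degrees(yaw),o,e)
n=np.r_[R[:,1],0];p0=np.r_[o+R@[0,.048],0]
def st3(X): return np.c_[(X[:,:2]-o)@R,X[:,2]]
print("hole, plate corners (stand)",st3(onplane(S,c2([(383,112),(360,76),(419,95)]),p0,n)))
print("top plate corners z=.1", st3(onz(T,c1([(583,178),(567,250)]),.1)))
print("post top z.068 top", st3(onz(T,c1([(512,74)]),.068)), "side",st3(onz(S,c2([(248,103)]),.068)))
A=onz(T,c1([(37,297),(47,296),(215,261)]),.045);print("axle T",A,np.linalg.norm(A[1]-A[2]))
B=onz(S,c2([(246,565),(288,385)]),.045);print("axle S",B,np.linalg.norm(B[0]-B[1]))
# line-fit of bluish steel in the top view
f=T["frame"].astype(int); sub_=f[225:262,175:245]; print(sub_[22,10:60:6].tolist())
E
```

```text
top corners [[414.82258065 214.33870968]
 [401.91935484 277.56451613]
 [318.0483871  259.82258065]] [[414.78308 214.00032]
 [402.56686 277.71912]
 [317.14633 260.05743]]
side [[408.38888889 169.12962963]
 [364.31481481 222.46296296]] [[408.94687 168.9679 ]
 [364.3913  223.3783 ]]
T [[ 0.53154042 -0.2362673   0.012     ]
 [ 0.38633354 -0.20530215  0.012     ]
 [ 0.42699139 -0.01107787  0.012     ]] 
S [[ 0.38415584 -0.20389331  0.012     ]
 [ 0.42458282 -0.00341994  0.012     ]] [np.float64(0.14847181617975125), np.float64(0.1984341938777564), np.float64(0.20450895104920677)]
top -11.933139282229204 [ 0.47964053 -0.12343871] [0.00095507 0.00088326 0.00098731]
all -11.871215593029602 [ 0.47887261 -0.12167693] [0.0013101  0.00186047 0.00285125 0.0007802  0.00517886]
hole, plate corners (stand) [[ 0.01090462  0.048       0.07934839]
 [ 0.03491415  0.048       0.10303804]
 [-0.01613169  0.048       0.11230434]]
top plate corners z=.1 [[ 0.03994086  0.03951332  0.1       ]
 [-0.01037176  0.04064317  0.1       ]]
post top z.068 top [[0.10590552 0.09902118 0.068     ]] side [[0.10619137 0.09452831 0.068     ]]
axle T [[0.44569604 0.28865226 0.045     ]
 [0.44647686 0.28147073 0.045     ]
 [0.47214524 0.16210919 0.045     ]] 0.12209030433669503
axle S [[0.44449282 0.28793159 0.045     ]
 [0.47272758 0.16224306 0.045     ]] 0.12882084316157447
[[116, 113, 116], [114, 115, 129], [115, 122, 136], [117, 116, 131], [97, 92, 93], [100, 67, 43], [104, 70, 38], [106, 73, 44], [73, 48, 27]]
```

```bash
cat >> h.py <<'E'
YAW=np.radians(-11.9); SO=np.array([.4792,-.1225])
SR=np.array([[np.cos(YAW),-np.sin(YAW)],[np.sin(YAW),np.cos(YAW)]])
def st3(X): X=np.atleast_2d(X); return np.c_[(X[:,:2]-SO)@SR,X[:,2]]
def w3(x,y,z): return np.r_[SO+SR@[x,y],z]
E
python3 - <<'E'
from h import *
from station import r
T=pickle.load(open("top.pkl","rb"));S=pickle.load(open("side.pkl","rb"))
# dark hole blob in side view
g=cv2.resize(cv2.cvtColor(S["frame"],cv2.COLOR_RGB2GRAY)[155:180,335:362],None,fx=1,fy=1);print(g[4:18,4:22])
c2=lambda p:(np.array(p,float)+.5)/2.7-.5+[205,125]
c1=lambda p:(np.array(p,float)+.5)/3.1-.5+[170,155]
print("hole z75",st3(onz(S,c2([(383,112)]),.075)),"corners S",st3(onz(S,c2([(360,76),(419,95)]),.1)))
print("far plate top edges T",st3(onz(T,c1([(700,200),(683,283)]),.1)))
print("feet? T z.012-.016 near foot",st3(onz(T,c1([(545,160),(572,163),(523,283),(550,287)]),.015)))
print("flange feet S",st3(onz(S,c2([(333,148),(407,187)]),.015)),"T bolts",st3(onz(T,c1([(553,174),(534,267)]),.015)))
ori=[180,0,102.4]; G=np.array([.4494,.2667])
r.reach([*G,.33],ori); r.servo_line([*G,.045+.163],speed=.12)
r.grab(50); s=r.sense(); print(s["opening"],s["gripper_force"],s["tcp_pos"],s["contact_force"])
r.servo_line([*G,.045+.163+.12],speed=.12); s=r.sense();print(s["clock"],s["opening"],s["contact_force"],s["orientation"])
for n in("side","top"):
    q=r.snapshot(n);pickle.dump(q,open(n+"1.pkl","wb"))
a=pickle.load(open("side1.pkl","rb"))["frame"][100:320,200:440,::-1];b=pickle.load(open("top1.pkl","rb"))["frame"][155:285,150:390,::-1]
a=cv2.resize(a,(400,367));b=cv2.resize(b,(400,217));cv2.imwrite("pics/d1.png",np.r_[a,b])
E
```

```text
[[ 97  95  93  92  93  86  89  92  95  95 101 108 116 129 140 141 133 122]
 [ 96  94  92  90  90  93  90  91  92  94  90  93  96 110 121 128 141 141]
 [ 93  95  93  93  90  93  95  93  92  94  92  91  92  93  99 109 118 131]
 [ 96  92  91  91  88  92  91  90  93  92  95  93  93  91  92  90  99 107]
 [ 95  95  90  92  92  87  87  86  91  90  90  88  92  93  91  91  92  92]
 [ 92  92  95  93  87  93  92  76  73  83  90  90  95  90  93  91  91  91]
 [ 94  95  92  93  93 107 110  86  58  66  84  92  89  92  91  94  91  94]
 [ 94  91  90  89  95 114 129 111  87  73  81  90  93  86  91  93  88  92]
 [ 97  93  93  94  93 110 131 132 123 107  96  93  95  93  89  92  88  93]
 [ 96  93  89  92  94  96 118 133 137 124 100  92  92  92  89  91  90  89]
 [ 92  88  90  88  92  94  97 116 119 112  98  94  90  89  92  92  96  91]
 [ 95  96  91  93  89  94  91  95  96  94  93  90  94  91  92  95  91  89]
 [ 95  93  90  90  92  93  96  95  95  94  94  90  93  89  95  89  93  90]
 [ 94  91  90  90  90  88  92  96  94  93  93  93  87  96  91  91  89  87]]
hole z75 [[0.01248709 0.04449784 0.075     ]] corners S [[ 0.0360549   0.04566523  0.1       ]
 [-0.01095933  0.03600547  0.1       ]]
far plate top edges T [[ 0.04150018 -0.04167155  0.1       ]
 [-0.01652698 -0.04089678  0.1       ]]
feet? T z.012-.016 near foot [[ 0.05804484  0.06020991  0.015     ]
 [ 0.06005185  0.04033698  0.015     ]
 [-0.03332707  0.05812842  0.015     ]
 [-0.03211727  0.03827595  0.015     ]]
flange feet S [[ 0.05070405  0.04870222  0.015     ]
 [-0.02108877  0.04851613  0.015     ]] T bolts [[ 0.04918373  0.05243877  0.015     ]
 [-0.02029222  0.05260655  0.015     ]]
0.010959639912330106 49.99609775841236 [0.44941721 0.26672112 0.20804059] [-0.28037682 -0.14597671  0.28060073]
5.125 0.010502596510747643 [ 0.59473112 -0.36885082 -1.63634052] [-1.79893921e+02  2.83199183e-02  1.02397922e+02]
```

View pics/d1.png

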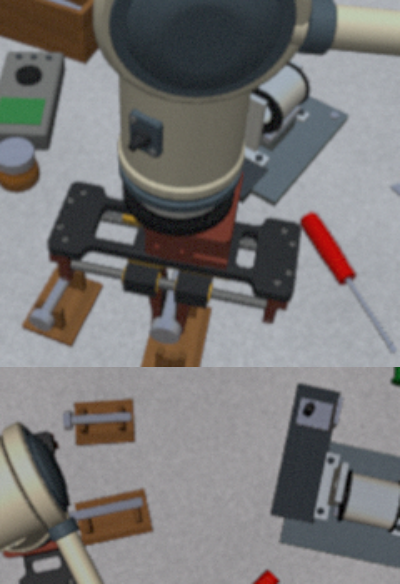

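The axle is held, with the opening at 11 mm. d1 shows its head at (168,325) and the rest now empty. The short axle is undisturbed at (105,415). The measurements put the frame shift at about +12.5 to +13 mm.

```bash
cat >> h.py <<'E'
ORI=[180,0,np.degrees(YAW)+90]
def tcp(x,y,z): return w3(x,y,z+.163)
E
python3 - <<'E'
from h import *
from station import r
x=.013
r.reach(tcp(x,.175,.165),ORI); r.servo_line(tcp(x,.175,.075),speed=.12); r.wait(.3)
s=r.sense();print(s["clock"],s["tcp_pos"]-tcp(x,.175,.075),s["contact_force"],s["opening"],s["joints"][5])
for n in("top","side"):
    q=r.snapshot(n);pickle.dump(q,open(n+"2.pkl","wb"))
T=pickle.load(open("top2.pkl","rb"));print("expected tip px",proj(T,[w3(x,.175-.107,.075),w3(x,.048,.075)]))
a=cv2.resize(T["frame"][160:270,250:400,::-1],None,fx=3.6,fy=3.6,interpolation=2)
b=pickle.load(open("side2.pkl","rb"))["frame"][90:250,240:440,::-1];b=cv2.resize(b,(260,208))
v=np.zeros((396,800,3),np.uint8);v[:,:540]=a;v[:208,540:]=b;cv2.imwrite("pics/e1.png",v)
E
```

```text
7.3583 [ 1.62250109e-04 -3.53885829e-05  6.73068265e-04] [-0.39140941 -0.13673524 -2.07022232] 0.010753461527061895 13.20806782112633
expected tip px [[341.12850482 222.61789659]
 [350.20747196 224.55045759]]
```

View pics/e1.png

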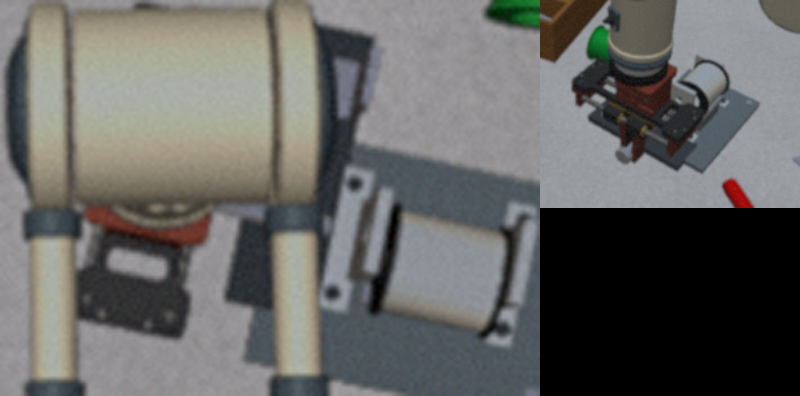

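The arm hides the tip (expected at e1 (328,225)), so I'll insert by feel.

```bash
cat >> h.py <<'E'
def force(r,f0):
    f=r.sense()["contact_force"]-f0; return np.r_[SR.T@f[:2],f[2]]
E
cat > ins.py <<'E'
from h import *
from station import r
def push(x,y0,y1,z,f0,lim=7,st=.002):
    y=y0
    while y>y1+1e-9:
        y=max(y1,y-st); r.servo_line(tcp(x,y,z),speed=.03); f=force(r,f0)
        if f[1]>lim: return y,f
    return y,f
E
python3 - <<'E'
from ins import *
f0=r.sense()["contact_force"]
for x in(.013,.0105,.0155):
    r.servo_line(tcp(x,.162,.075),speed=.1); y,f=push(x,.162,.140,.075,f0)
    print(x,y,f,r.sense()["clock"])
    if y<=.1401: break
    r.servo_line(tcp(x,.166,.075),speed=.1)
E
```

```text
0.013 0.14 [ 0.17811567 -1.10704666 -0.0679718 ] 10.4917
```

```bash
python3 - <<'E'
from ins import *
f0=np.array([-.35,-.35,-1.9]); x=.013
y,f=push(x,.140,.0615,.075,f0,lim=9,st=.004)
print(y,f,r.sense()["clock"],r.sense()["torque"],r.sense()["opening"])
E
```

```text
0.0615 [5.97761437 3.57852909 0.76507555] 16.125 [ 0.32038843 -0.83202757 -0.03665804] 0.01073181780444113
```

```bash
python3 - <<'E'
from ins import *
f0=np.array([-.35,-.35,-1.9])
for x in(.0136,.0142):
    r.servo_line(tcp(x,.0615,.075),speed=.02); print(x,force(r,f0))
y,f=push(x,.0615,.0585,.075,f0,lim=10,st=.001); print(y,f,r.sense()["clock"])
r.snapshot
q=r.snapshot("side");pickle.dump(q,open("side3.pkl","wb"));t=r.snapshot("top");pickle.dump(t,open("top3.pkl","wb"))
a=cv2.resize(q["frame"][110:230,270:420,::-1],(400,320),interpolation=2);b=cv2.resize(t["frame"][170:290,280:430,::-1],(400,320),interpolation=2)
cv2.imwrite("pics/f1.png",np.c_[a,b])
E
```

```text
0.0136 [2.33406492 2.03709217 1.939995  ]
0.0142 [-0.31653542  2.80745578  2.35550248]
0.0585 [-0.9595923   0.72484162  1.16865134] 17.375Traceback (most recent call last):
  File "<stdin>", line 9, in <module>
cv2.error: OpenCV(4.12.0) /io/opencv/modules/imgcodecs/src/loadsave.cpp:1058: error: (-215:Assertion failed) image.channels() == 1 || image.channels() == 3 || image.channels() == 4 in function 'imwrite_'
```

```bash
python3 - <<'E'
from ins import *
x=.0142
r.let_go(); r.servo_line(tcp(x,.0585,.20),speed=.2); r.servo_line(tcp(x,.135,.20),speed=.2); r.grab(20)
r.servo_line(tcp(x,.135,.075),speed=.2); r.wait(.2)
s=r.sense();f0=s["contact_force"];print(s["clock"],f0)
y=.108; r.servo_line(tcp(x,y,.075),speed=.1)
L=[]
while y>.058:
    y-=.002; r.servo_line(tcp(x,y,.075),speed=.03); f=force(r,f0); L.append((round(y,4),*f.round(1)))
    if f[1]>14: break
for l in L:print(*l)
print(r.sense()["clock"],st3(r.sense()["tcp_pos"]))
E
```

```text
22.3417 [ 0.39863979 -0.73660148  1.93585873]
0.106 0.3 1.4 -2.6
0.104 -0.1 0.7 -1.5
0.102 -0.8 1.2 -2.7
0.1 0.1 1.1 -1.9
0.098 -0.6 0.3 -1.1
0.096 0.4 0.6 -2.2
0.094 -0.6 2.3 -2.1
0.092 -1.3 1.2 -2.4
0.09 -0.4 1.5 -2.2
0.088 -0.8 2.6 -1.7
0.086 -1.6 0.8 -1.7
0.084 -1.0 1.2 -1.6
0.082 -0.7 1.0 -2.3
0.08 -0.8 1.8 -2.0
0.078 -0.3 1.9 -1.7
0.076 -0.8 2.6 -1.8
0.074 -0.5 1.9 -1.9
0.072 -0.8 1.4 -2.7
0.07 -1.1 1.0 -2.4
0.068 -1.9 1.7 -1.5
0.066 -0.7 6.1 -2.7
0.064 -1.2 13.4 -2.3
0.062 -0.1 19.8 -1.7
28.5083 [[0.01411282 0.06519756 0.23810949]]
```

The push came to a hard stop with the finger face at about y = 57 mm, which matches the head being home (back at 58). I'll back off and check by eye.

```bash
python3 - <<'E'
from ins import *
x=.0142
r.wait(.2); r.servo_line(tcp(x,.10,.075),speed=.15); r.servo_line(tcp(x,.135,.20),speed=.2)
r.let_go(); r.reach(w3(.106,.30,.45),ORI)
q=r.snapshot("side");t=r.snapshot("top")
pickle.dump(q,open("side4.pkl","wb"));pickle.dump(t,open("top4.pkl","wb"))
a=cv2.resize(np.ascontiguousarray(q["frame"][110:230,270:420,::-1]),(400,320),interpolation=2);b=cv2.resize(np.ascontiguousarray(t["frame"][150:270,290:440,::-1]),(400,320),interpolation=2)
cv2.imwrite("pics/f2.png",np.ascontiguousarray(np.c_[a,b]))
print(r.sense()["clock"])
E
```

```text
Traceback (most recent call last):
cv2.error: OpenCV(4.12.0) /io/opencv/modules/imgcodecs/src/loadsave.cpp:1058: error: (-215:Assertion failed) image.channels() == 1 || image.channels() == 3 || image.channels() == 4 in function 'imwrite_'
```

```bash
python3 - <<'E'
from h import *
q=pickle.load(open("side4.pkl","rb"));t=pickle.load(open("top4.pkl","rb"))
f=lambda i:cv2.resize(np.ascontiguousarray(i[:,:,::-1]),(400,320),interpolation=2)
cv2.imwrite("pics/f2.png",cv2.hconcat([f(q["frame"][110:230,270:420]),f(t["frame"][150:270,290:440])]))
E
```

```text
(no output)
```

View pics/f2.png

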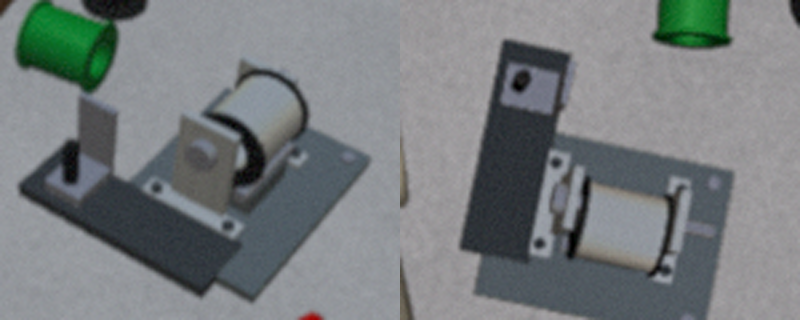

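f2 shows the head seated on the near plate at (202,153) in the side view and (558,195) in the top view. The tip protrudes past the far plate at (700,230), the reel is in its cradle, and the keeper is still open with its post at (520,82). Next I'll shut the keeper.

```bash
python3 - <<'E'
from ins import *
y=.099
r.reach(tcp(.106,y,.16),ORI); r.servo_line(tcp(.106,y,.055),speed=.12); r.wait(.2)
f0=r.sense()["contact_force"]; r.grab(25); s=r.sense(); print(s["clock"],s["opening"],force(r,f0))
x=.106; r.servo_line(tcp(.012,y,.055),speed=.06); f=force(r,f0); print(f,st3(r.sense()["tcp_pos"]))
x=.012
while x>-.008 and f[0]<14:
    x-=.0015; r.servo_line(tcp(x,y,.055),speed=.03); f=force(r,f0); print(round(x,4),f.round(1))
s=r.sense();print(s["clock"],s["opening"],st3(s["tcp_pos"]))
E
```

```text
35.525 0.013657215269280905 [ 0.31735225 -0.04955197 -0.21367506]
[-0.52045084  2.70151468  0.19287839] [[0.01199813 0.09914877 0.21799146]]
0.0105 [ 1.6  3.3 -2.4]
0.009 [ 1.3  3.8 -0.9]
0.0075 [ 0.   4.7 -0.8]
0.006 [ 0.7  5.8 -1.5]
0.0045 [ 1.2  4.6 -2. ]
0.003 [ 0.3  4.4 -1.3]
0.0015 [ 0.2  4.5 -1.6]
0.0 [ 9.   4.6 -5.6]
-0.0015 [ 14.7   5.4 -10.1]
39.4917 0.013654890182465578 [[1.33891494e-04 9.90516133e-02 2.18083579e-01]]
```

Hard stop at x of about 0, as expected when fully shut. I'll release the post, move clear and check.

```bash
python3 - <<'E'
from ins import *
r.let_go(); r.servo_line(tcp(0,.099,.20),speed=.15); r.reach(w3(.106,.30,.45),ORI); r.wait(.3)
q=r.snapshot("side");t=r.snapshot("top")
f=lambda i:cv2.resize(np.ascontiguousarray(i[:,:,::-1]),(400,320),interpolation=2)
cv2.imwrite("pics/g1.png",cv2.hconcat([f(q["frame"][110:230,270:420]),f(t["frame"][150:270,290:440])]))
print(r.sense()["clock"])
E
```

```text
43.175
```

View pics/g1.png

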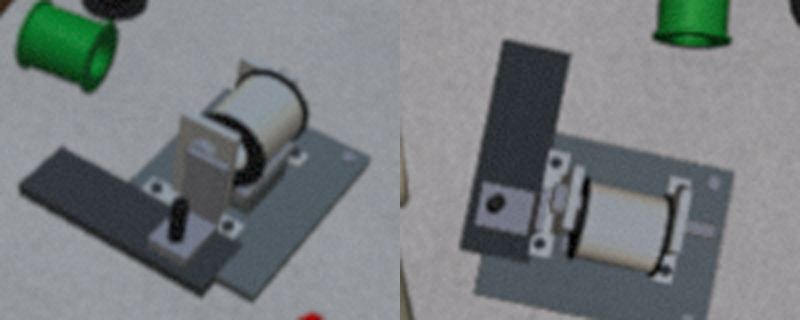

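The keeper plate at (205,180) stands behind the head, with its post at (178,220). The tip still protrudes at (700,230), the reel is in its cradle and the robot is clear of everything.

```bash
python3 -c "
from station import r
print(r.hand_in())"
```

```text
the job is handed in; nothing more can be done
None
```

Handed in at about 43 s: the long axle is fully home through both plates and the reel, the keeper is shut against its stop behind the head, and the short axle was not touched; the hand-in call returned no verdict.

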